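# Close the filter box of the bench dust extractor

### The arm

A 6-joint arm with a two-finger parallel gripper is mounted at the origin on a cart in front of the work surface, level with it; the furniture and walls round the work are solid. World frame = base frame: x ahead of the robot, y to its left, z up, the work surface at z = 0. Lengths are in mm, angles in rad, forces in N, time in s.
With the tool pointing down it reaches from about 275 to 725 mm from the base axis. Payload 5.6 kg.
Tool frame: the origin (TCP) lies midway between the tips of the shut fingers; the grasp point (between the pads) lies 19 mm behind it; y points along the fingers, z is the direction in which the jaws open and shut, and the axes are right-handed (so a half turn about y gives the same grasp; the last joint's range is limited). The gripper opens to 85 mm and grips with 20 to 120 N. Pads are 22 mm wide; open, the fingers measure 114 mm over their backs; the gripper's body (76 mm by 85 mm) begins 54 mm behind the grasp point. The pads swing forward as they close: fully open they stand 13 mm farther back than shut.
Start: joints at [0.285, 0.255, 0.108, 0, -1.424, -0.285], TCP at [549.994, 0.025, 231.283] pointing down, gripper open.
Joint ranges: [-2.95, 2.95], [-1.21, 1.97], [-1.09, 1.5], [-2.87, 1.71], [-2.94, -0.07], [-3.05, 3.05]. Speed limits (rad/s): [2.57, 2.57, 3.14, 3.14, 3.14, 3.14].

### API

Orientations are given as a unit quaternion [w, x, y, z].
In Python, from plant import status, imaging, job_done gives the robot as it stands. The module is installed in compiled form; this text tells all that it offers.
- The arm moves only by the tool arm_command, never from a script. Its argument "moves" is a list of rows, each an object with "translation": the shift along the tool's x, y, z in m, a list of three; "yaw": the turn about the tool's y in rad. In form: [{"translation": [tx, ty, tz], "yaw": yaw}, ...]. A call has 1 to 20 rows; each row is the pose to reach, as a shift and turn from the pose commanded when the call began, along the tool's axes at that moment; what a row does not reach only later rows make up. A row lasts 1/8 s, in which the tool goes at most 62.5 mm and 10.7 degrees, less where a joint would pass 70% of its speed; a pose out of reach is approached as far as the arm can. A call with a gripper value outside its range is refused whole. "gripper" is the opening, from 0 (shut) to 1 (fully open), set as the call begins (left out, the last holds). The fingers move at their own pace and stop on an object; "newtons" is the grip in N (left out, the last holds). Time passes only in rows, so rows that repeat a pose let the fingers close. It gives the time, the measured TCP pose, the force and the opening at its end, in the units of the state.
- status.observe(): the state, without advancing time (a new reading comes with each control period).
- imaging.get_image(name): name is "scene" or "top"; returns a dict with "frame" (480x640x3 uint8, red, green, blue), "fx", "fy", "cx", "cy" (pixels), "xyz" and "attitude" of the camera in the world. Camera axes: x right, y up, looking along -z (the intrinsics and any distortion apply to the point x, -y, -z); pixel columns grow to the right and rows downward; lengths in mm; the calibration is good to about 2 mm. A picture is of the moment at which its call begins. There is no depth.
- job_done(): hands the job in, once; it reports no verdict.
The state is a dict: "clock": time; "joint_positions": joint angles; "dq": joint speeds; "joint_efforts": joint torques, N m; "eef_pos": TCP position; "ee_rot": TCP orientation; "wrist_force": force on the tool from outside, world axes, zero at the start; "wrist_torque": the same for the moment, N m; "gripper_width": opening from 0.0 (shut) to 1.0 (fully open).
Only numpy, scipy, OpenCV 4.12 (cv2) and the standard library are available. Lean on these libraries where they do the work, as an engineer would, in place of code of your own. Each camera call takes 0.05 s, during which the arm holds its last target. There are 200 camera calls.

### The job

Close the filter box of the small dust extractor. First swing its suction arm off the box, round to its rear stop; then turn the brass wing nut until it will pass through the slot of the blue cover, and set the cover over the nut, fully home on the box. Spin the wing nut down clockwise until it is snug on the cover, and leave everything else on the bench where it stands.

Things in the scene. Friction and masses are not known exactly. Their poses are not given: they have to be found in the camera images.
- extractor: The dust extractor, fixed to the bench; origin under the centre of the box, axes as box_rim. Black foot 74 x 156 x 10 mm; an outlet stub 28 mm thick sticks 28 mm out of the back (+x) wall, its top 42 mm above the bench. The post of the suction arm stands at x +55, y -115 mm.
- box_rim (a point): Centre of the open top rim of the extractor's grey filter box, 60 mm above the bench; z up. The box is 48 mm (x) by 130 mm (y) outside, with a sloped lead-in round the rim. A steel stud (8 mm, coarse right-hand thread) stands in the middle, its top 39 mm above the rim, and carries the brass wing nut.
- cover_center (a point): Centre (half-way up) of the loose blue cover: 60 mm (x) x 142 mm (y) x 28 mm high, about 110 to 225 g, standing open side down. A slot 26 mm (x) by 56 mm (y) goes through its middle. Grip it across its 60 mm width, at mid-length (the nut then stands between the fingers) or farther along. Fully home, this point is 6 mm below box_rim and the cover's top 8 mm above it.
- cover: The same cover; origin at the centre of its open underside, 14 mm below cover_center. Its top plate is 8 mm thick; its skirt, 20 mm deep and 53 x 135 mm inside, fits round the box with 2.5 mm play on each side; either way round is right. Home means that the underside of the top plate rests on the box rim.
- nut_grip (a point): On the wing nut's axis, 24 mm above its underside: the height to grip. The wings lie along this frame's y: 48 mm long, 12 mm thick over the lowest 10 mm, then 40 to 48 mm long and 10 mm thick up to the top, 32 mm above the underside. Grip across the 10 mm. The nut stays on its stud and passes the cover's slot only with its wings along the slot (within about 0.2 rad).
- wing_nut (a joint): Turn of the nut (rad), growing clockwise seen from above, which lowers it 1.5 mm per rad. At 0 and at pi the wings lie along the box; they start up to 1.0 either way of 0. At 0 its underside is 14.2 mm above the box rim, 6.2 mm above a cover that is home. It meets such a cover at about 4.1; 0.1 to 0.4 more presses it snug. Limits -1.4, 6.0. Friction 0.03 N m: it stays where left.
- nut_lift: The wing nut as a whole; origin at the centre of its underside; moves up and down with it but does not show its turn (z up, x and y as the box).
- suction_arm (a joint): Swing of the suction arm (rad), growing clockwise seen from above. At 0 the arm points from its post straight over the stud (it starts within 0.3 rad of that); 1.75 is its rear stop, clear of the box. Friction about 0.06 N m holds it wherever it is left.
- swing_grip (a point): On the middle line of the suction arm's aluminium bar, 80 mm from the hinge; x points outward along the arm, y across it. The bar is 16 mm wide and high, free from 18 to 110 mm from the hinge; then a black nozzle up to 52 mm wide and 26 mm high ends 172 mm from the hinge. The bar's underside is 79 mm above the box rim, its top 95 mm.
- swing_hinge (a point): On the vertical hinge axis of the suction arm, at the height of the middle of the bar. Post 16 mm thick, hub 28 mm thick, the top of all 106 mm above the box rim.
- mortar: Brown agate mortar, 60 x 60 x 30 mm, loose; leave it. Origin under its centre.
- puffer: Orange rubber air puffer lying down, 42 x 88 x 42 mm, loose; leave it. Origin under its centre.
- pale_jar: Jar with a pale green screw lid, 54 x 54 x 62 mm, loose; leave it. Origin under its centre.
- swab_cup: Clear beaker of cotton swabs, 42 x 42 x 69 mm, loose; leave it. Origin under its centre.
- enamel_jar: Clear jar with a white screw lid and brown contents, 42 x 42 x 58 mm, loose; leave it. Origin under its centre.
- steel_block: Black steel bench block, 44 x 66 x 22 mm, loose; leave it. Origin under its centre.

How it is judged:
By the outcome, as a careful person would: the job done as asked, in the order asked, and still so for the second after the job is handed in, with the robot touching nothing.
It also fails if it takes over 72 s, if anything falls off the work surface, if the arm or the gripper's body presses on something with over 40 N, if the wrist force passes 120 N, or if a joint passes its speed limit or range.

## Working session

There is one attempt and no reset: what is moved stays moved. The work goes in short steps, Python scripts to look and compute and a tool call to move; the robot and the scene stay as the last step left them, time stands still between calls to the robot, and variables do not carry over. Pictures are saved under pics/ and viewed, about 8 in all and at most 12, crops included, and the job is handed in when it is done.

Besides the shell and the picture viewer there is one more tool, called after "Request:" by a JSON object that holds its "fn" and its "kwargs", one argument or row to a line. arm_command: Moves the arm, as the interface text tells. Its arguments: {"type":"object","properties":{"moves":{"type":"array"},"gripper":{"type":"number"},"newtons":{"type":"number"}},"required":["moves"]}

```bash
mkdir -p pics; cat > h.py <<'E'
import numpy as np, cv2
from scipy.spatial.transform import Rotation as R
from plant import status, imaging, job_done
def rot(q): return R.from_quat([q[1],q[2],q[3],q[0]])
def snap(name,out):
    d=imaging.get_image(name); cv2.imwrite('pics/'+out,d['frame'][:,:,::-1]); return d
def meta(d): return {k:np.round(v,4).tolist() if not isinstance(v,str) else v for k,v in d.items() if k!='frame'}
def ray(d,u,v):
    D=rot(d['attitude']).apply([(u-d['cx'])/d['fx'],-(v-d['cy'])/d['fy'],-1]); return np.array(d['xyz']),D
def at(d,u,v,z):
    o,D=ray(d,u,v); return o+D*(z-o[2])/D[2]
def proj(d,p):
    c=rot(d['attitude']).inv().apply(np.array(p,float)-d['xyz']); return np.array([d['cx']+d['fx']*c[0]/-c[2], d['cy']-d['fy']*c[1]/-c[2]])
E
python3 - <<'E'
from h import *
import pickle
for n in ('top','scene'):
    d=snap(n,n+'1.png'); pickle.dump(d,open(n+'1.pkl','wb')); print(n,meta(d))
print(status.observe())
E
```

```text
top {'fx': 620.7286, 'fy': 620.7286, 'cx': 318.4126, 'cy': 251.156, 'xyz': [376.4898, 125.1888, 1500.9768], 'attitude': [0.713, 0.0398, -0.0455, -0.6986]}
scene {'fx': 499.0521, 'fy': 499.0521, 'cx': 319.3888, 'cy': 238.8553, 'xyz': [50.5621, 902.0617, 850.1828], 'attitude': [-0.2592, -0.1136, 0.4115, 0.8663]}
{'clock': 0.1, 'joint_positions': array([ 2.84609189e-01,  2.55720913e-01,  1.07176512e-01, -4.26271481e-04,
       -1.42393448e+00, -2.84583559e-01]), 'dq': array([ 0.00029756, -0.00307137,  0.00353325,  0.00207429,  0.0017008 ,
       -0.00054634]), 'joint_efforts': array([-2.13976258e-03, -3.87604666e+01,  2.38473254e+01,  5.37796766e+00,
       -3.79605262e-03, -3.77010252e-06]), 'eef_pos': array([5.49565002e+02, 6.34280416e-02, 2.30485025e+02]), 'ee_rot': array([ 0.50042547, -0.49959271, -0.49954029,  0.50044078]), 'wrist_force': array([-0.81138337,  0.39003535,  0.35673846]), 'wrist_torque': array([-0.00415719, -0.01652295, -0.03758307]), 'gripper_width': 1.0007168398186626}
```

View pics/top1.png

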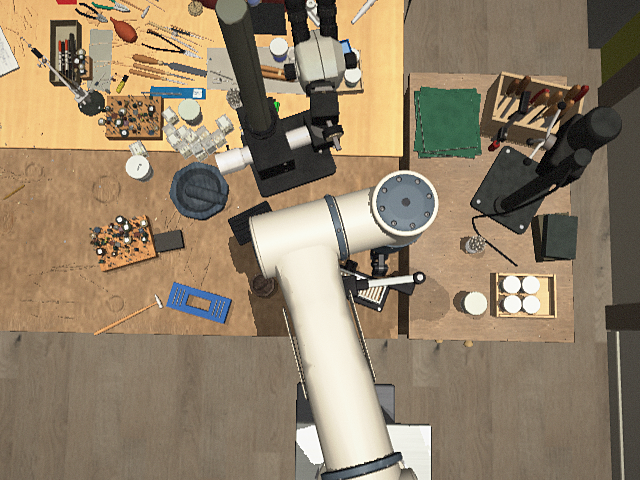

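View pics/scene1.png

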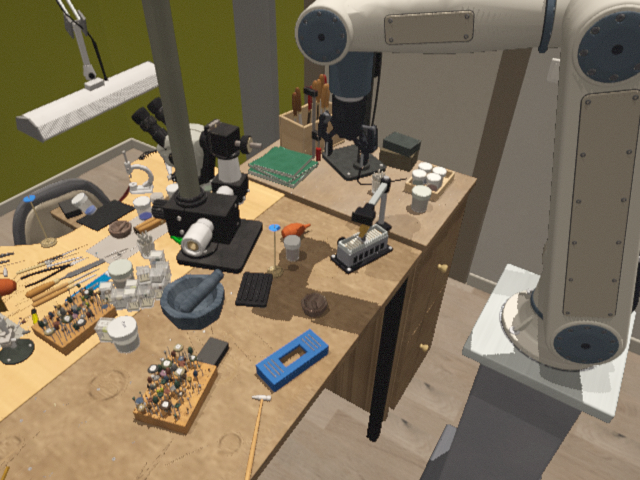

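```bash
python3 - <<'E'
from h import *
import pickle
s=pickle.load(open('scene1.pkl','rb'));t=pickle.load(open('top1.pkl','rb'))
a=cv2.resize(s['frame'][165:275,320:410],None,fx=5,fy=5,interpolation=cv2.INTER_CUBIC)
b=cv2.resize(t['frame'][255:325,335:435],None,fx=3.5,fy=3.5,interpolation=cv2.INTER_CUBIC)
c=cv2.resize(t['frame'][270:335,150:240],None,fx=3.5,fy=3.5,interpolation=cv2.INTER_CUBIC)
W=np.zeros((560,800,3),np.uint8);W[:550,:450]=a;W[:245,450:800]=b;W[300:300+c.shape[0],450:450+c.shape[1]]=c
cv2.imwrite('pics/c1.png',W[:,:,::-1])
print('cover',[at(t,u,v,28).round(1) for u,v in((174,283),(231,297),(224,322),(167,308))])
print('hinge',at(t,419,278,166))
E
```

```text
cover [array([472. , 455.8,  28. ]), array([441.7, 319.6,  28. ]), array([382.6, 333.9,  28. ]), array([412.7, 469.4,  28. ])]
hinge [ 484.72391314 -102.2708159   166.        ]
```

View pics/c1.png

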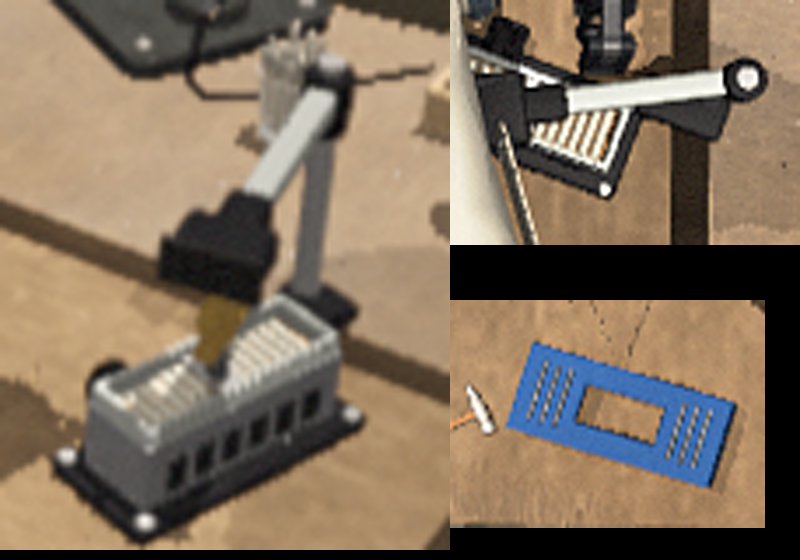

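```bash
python3 - <<'E'
from h import *
import pickle
s=pickle.load(open('scene1.pkl','rb'));t=pickle.load(open('top1.pkl','rb'))
S=lambda u,v,z:at(s,320+u/5,165+v/5,z).round(1)
T=lambda u,v,z:at(t,335+(u-450)/3.5,255+v/3.5,z).round(1)
print('rim L F R B',[S(u,v,60) for u,v in((92,392),(152,447),(340,347),(282,297))])
print('bolts scene',[S(u,v,10) for u,v in((67,457),(146,522),(351,416))])
print('bolt top',T(605,189,12),'rim corner top',T(605,172,60), T(635,108,60))
print('hinge',T(746,76,166),'bar end',T(568,100,155),'nozzle',T(500,97,155))
print('hinge scene',S(330,72,166), S(258,190,147))
P=np.array([at(t,u,v,28)[:2] for u,v in((174,283),(231,297),(224,322),(167,308))]);print(P.mean(0),np.degrees(np.arctan2(*(P[0]-P[1])[::-1])))
E
```

```text
rim L F R B [array([512.1,  77.3,  60. ]), array([466.8,  96.4,  60. ]), array([426.3, -23.3,  60. ]), array([470.1, -43.4,  60. ])]
bolts scene [array([525.2,  76.2,  10. ]), array([467.4,  95.7,  10. ]), array([419.4, -33.7,  10. ])]
bolt top [420.9 -33.4  12. ] rim corner top [430.7 -28.2  60. ] [473.5 -47.8  60. ]
hinge [ 487.5 -103.5  166. ] bar end [471.2   5.2 155. ] nozzle [472.2  47.5 155. ]
hinge scene [480.8 -95.6 166. ] [473.5  -8.4 147. ]
[427.25030308 394.68921735] 77.42413953931079
```

```bash
python3 - <<'E'
from h import *
import pickle
s=pickle.load(open('scene1.pkl','rb'));t=pickle.load(open('top1.pkl','rb'))
c=np.array([468.8,26.8]);a=np.radians(-18.9);B=lambda p:(R.from_euler('z',-a).apply([*(p[:2]-c),p[2]])).round(1)
print('stub', B(at(s,320+100/5,165+375/5,30)), B(at(t,335+55/3.5,255+32/3.5,30)))
h=np.array([484,-99.5])
P0=np.array([446,-23.])
for f in (95,85,75,65,55,45,35,25,15,5,0):
    r=np.radians(f);d=8+14.5*abs(np.sin(r))+11*abs(np.cos(r))
    p=h+80*np.array([np.cos(r),np.sin(r)])+d*np.array([-np.sin(r),np.cos(r)])
    print(f,p.round(0),'tool x,z',(p[1]-P0[1]).round(0),-(p[0]-P0[0]).round(0))
E
```

```text
stub [59.3 25.7 30. ] [50.2 28.5 30. ]
95 [454. -22.] tool x,z 1.0 -8.0
85 [468. -18.] tool x,z 5.0 -22.0
75 [481. -16.] tool x,z 7.0 -35.0
65 [494. -16.] tool x,z 7.0 -48.0
55 [508. -19.] tool x,z 4.0 -62.0
45 [522. -25.] tool x,z -2.0 -76.0
35 [535. -33.] tool x,z -10.0 -89.0
25 [546. -44.] tool x,z -21.0 -100.0
15 [555. -57.] tool x,z -34.0 -109.0
5 [562. -72.] tool x,z -49.0 -116.0
0 [564. -80.] tool x,z -58.0 -118.0
```

Request:
{"fn": "arm_command", "kwargs": {
  "moves": [
    {"translation":[-0.012,0,0.052],"yaw":0},
    {"translation":[-0.023,0,0.104],"yaw":0},
    {"translation":[-0.023,0,0.104],"yaw":0},
    {"translation":[-0.023,0.045,0.104],"yaw":0},
    {"translation":[-0.023,0.09,0.104],"yaw":0},
    {"translation":[-0.023,0.09,0.104],"yaw":0}
  ],
  "gripper": 0,
  "newtons": 40
}}

```text
clock: 0.85
eef_pos: [443.8, -23.4, 138.5]
ee_rot: [0.502, -0.499, -0.498, 0.502]
wrist_force: [-0.2, -1.0, 0.3]
gripper_width: 0.001
```

Request:
{"fn": "arm_command", "kwargs": {
  "moves": [
    {"translation":[0.001,0,-0.008],"yaw":0},
    {"translation":[0.005,0,-0.022],"yaw":0},
    {"translation":[0.007,0,-0.035],"yaw":0},
    {"translation":[0.007,0,-0.048],"yaw":0},
    {"translation":[0.004,0,-0.062],"yaw":0},
    {"translation":[-0.002,0,-0.076],"yaw":0},
    {"translation":[-0.01,0,-0.089],"yaw":0},
    {"translation":[-0.021,0,-0.1],"yaw":0},
    {"translation":[-0.034,0,-0.109],"yaw":0},
    {"translation":[-0.049,0,-0.116],"yaw":0},
    {"translation":[-0.058,0,-0.118],"yaw":0},
    {"translation":[-0.058,0,-0.118],"yaw":0}
  ]
}}

```text
clock: 2.35
eef_pos: [564.1, -81.8, 141.4]
ee_rot: [-0.5, 0.5, 0.5, -0.5]
wrist_force: [-0.2, -0.0, 0.3]
gripper_width: 0.0
```

Request:
{"fn": "arm_command", "kwargs": {
  "moves": [
    {"translation":[-0.003,0,0],"yaw":0},
    {"translation":[-0.006,0,0],"yaw":0},
    {"translation":[-0.006,0,0],"yaw":0}
  ]
}}

```text
clock: 2.72
eef_pos: [563.9, -87.0, 141.5]
ee_rot: [-0.5, 0.5, 0.5, -0.5]
wrist_force: [-0.0, 0.1, -0.2]
gripper_width: 0.001
```

```bash
python3 - <<'E'
from h import *
import pickle
o=status.observe();print(o['wrist_force'],o['joint_positions'])
t=snap('top','t2.png');s=snap('scene','s2.png');pickle.dump((t,s),open('2.pkl','wb'))
a=cv2.resize(s['frame'][135:275,310:450],None,fx=4,fy=4,interpolation=cv2.INTER_CUBIC)[:,:400]
b=cv2.resize(t['frame'][205:345,330:430],None,fx=4,fy=4,interpolation=cv2.INTER_CUBIC)
cv2.imwrite('pics/c2.png',np.hstack([a,b])[:,:,::-1])
E
```

```text
[-0.03287553  0.0688028  -0.20722855] [ 1.21051853e-01  3.37137265e-01 -9.22616001e-03  2.05003185e-04
 -1.22427565e+00 -1.20889410e-01]
```

View pics/c2.png

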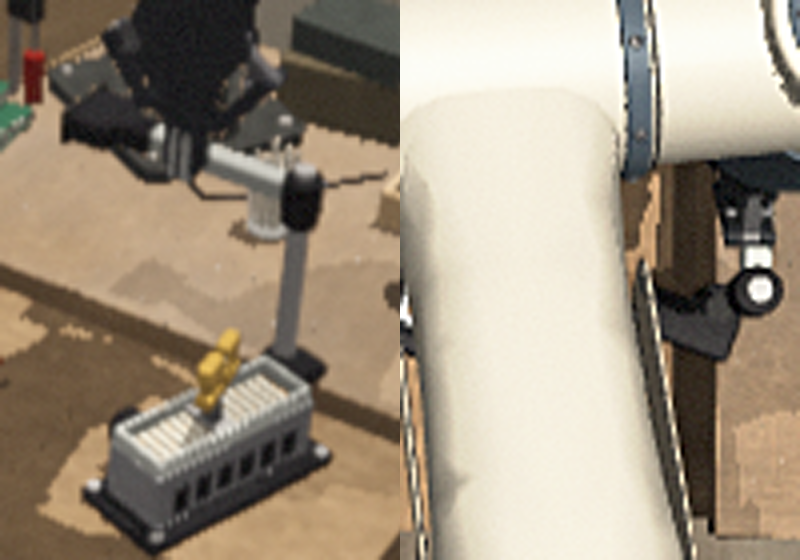

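Request:
{"fn": "arm_command", "kwargs": {
  "moves": [
    {"translation":[-0.002,0,0],"yaw":0},
    {"translation":[-0.004,0,0],"yaw":0},
    {"translation":[-0.004,0,0],"yaw":0}
  ]
}}

```text
clock: 3.2
eef_pos: [564.1, -90.6, 141.3]
ee_rot: [-0.5, 0.5, 0.5, -0.5]
wrist_force: [0.4, 3.0, 0.4]
gripper_width: -0.0
```

Request:
{"fn": "arm_command", "kwargs": {
  "moves": [
    {"translation":[-0.002,0,0],"yaw":0},
    {"translation":[-0.003,0,0],"yaw":0},
    {"translation":[-0.003,0,0],"yaw":0}
  ]
}}

```text
clock: 3.58
eef_pos: [564.2, -90.9, 141.3]
ee_rot: [-0.501, 0.499, 0.502, -0.499]
wrist_force: [-2.8, 13.3, 4.0]
gripper_width: 0.003
```

Request:
{"fn": "arm_command", "kwargs": {
  "moves": [
    {"translation":[-0.002,0,0],"yaw":0},
    {"translation":[-0.003,0,0],"yaw":0},
    {"translation":[-0.003,0,0],"yaw":0}
  ]
}}

```text
clock: 3.95
eef_pos: [564.2, -91.1, 141.3]
ee_rot: [-0.502, 0.498, 0.503, -0.497]
wrist_force: [-4.0, 22.6, 5.1]
gripper_width: 0.003
```

Request:
{"fn": "arm_command", "kwargs": {
  "moves": [
    {"translation":[0.03,0,0],"yaw":0},
    {"translation":[0.04,-0.04,0.01],"yaw":0},
    {"translation":[0.05,-0.08,0.04],"yaw":0},
    {"translation":[0.1,-0.08,0.07],"yaw":0},
    {"translation":[0.15,-0.08,0.1],"yaw":0},
    {"translation":[0.205,-0.08,0.12],"yaw":0},
    {"translation":[0.265,-0.08,0.14],"yaw":0},
    {"translation":[0.32,-0.08,0.15],"yaw":0},
    {"translation":[0.38,-0.08,0.16],"yaw":0},
    {"translation":[0.4,-0.08,0.16],"yaw":0}
  ]
}}

```text
clock: 5.2
eef_pos: [403.3, 305.3, 221.0]
ee_rot: [0.499, -0.499, -0.501, 0.501]
wrist_force: [0.3, 0.5, 0.4]
gripper_width: 0.001
```

```bash
python3 - <<'E'
from h import *
import pickle
t=snap('top','t3.png');s=snap('scene','s3.png');pickle.dump((t,s),open('3.pkl','wb'))
a=cv2.resize(s['frame'][205:285,320:400],None,fx=5,fy=5,interpolation=cv2.INTER_CUBIC)
b=cv2.resize(t['frame'][210:310,335:435],None,fx=4,fy=4,interpolation=cv2.INTER_CUBIC)
cv2.imwrite('pics/c3.png',np.hstack([a,b])[:,:,::-1])
E
```

```text
(no output)
```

View pics/c3.png

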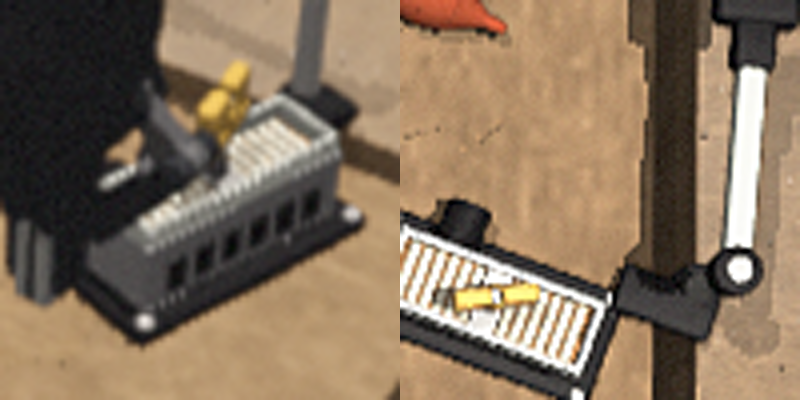

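```bash
python3 - <<'E'
from h import *
import pickle
t,s=pickle.load(open('3.pkl','rb'))
T=lambda u,v,z:at(t,335+(u-400)/4-.4,210+v/4-.4,z)
c=T(497,294,106);a=T(456,298,106);b=T(538,290,106)
print('nut',c.round(1),np.degrees(np.arctan2(*(a-b)[1::-1])),np.linalg.norm(a-b))
print('rim',T(612,296,60).round(1),T(580,376,60).round(1),'hinge',T(740,267,166).round(1),'bar',T(750,68,155).round(1))
hsv=cv2.cvtColor(t['frame'],cv2.COLOR_RGB2HSV);
m=((hsv[...,0]>18)&(hsv[...,0]<32)&(hsv[...,1]>130)&(hsv[...,2]>150)).astype(np.uint8);m[:270]=0;m[295:]=0;m[:,:340]=0;m[:,380:]=0
print(m.sum(),cv2.minAreaRect(np.argwhere(m)[:,::-1].astype(np.float32)))
f=cv2.resize(t['frame'][235:335,290:390],None,fx=6,fy=6,interpolation=cv2.INTER_CUBIC)
cv2.imwrite('pics/c4.png',f[:,:,::-1])
E
```

```text
nut [475.3  23.1 106. ] 96.74733011836436 46.43725347767246
rim [478.8 -47.2  60. ] [432.  -28.9  60. ] hinge [ 488.3 -103.6  166. ] bar [ 599.  -110.9  155. ]
30 ((358.90985107421875, 283.5082092285156), (5.160536766052246, 20.370542526245117), 84.80557250976562)
```

View pics/c4.png

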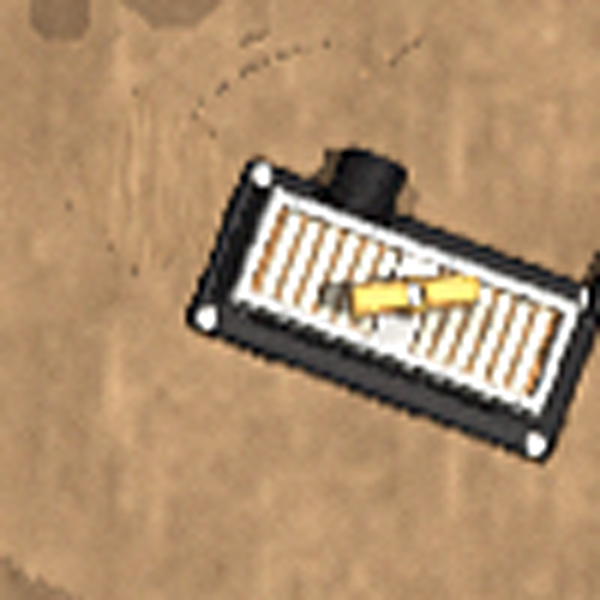

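```bash
python3 - <<'E'
from h import *
import pickle
t,s=pickle.load(open('3.pkl','rb'))
T=lambda u,v,z:at(t,290+u/6-.42,235+v/6-.42,z)[:2]
P=np.array([T(u,v,60) for u,v in((280,187),(590,297),(543,413),(235,303))]);print(P.round(1),P.mean(0))
L=(P[0]+P[3])/2-(P[1]+P[2])/2;W=(P[0]+P[1])/2-(P[2]+P[3])/2
d=lambda v:np.degrees(np.arctan2(v[1],v[0]))
print(d(L),np.linalg.norm(L),d(W),np.linalg.norm(W))
F=[T(u,v,12) for u,v in((261,173),(204,318),(536,443))];print('bolts',np.round(F,1),d(F[1]-F[2]),(F[0]+F[2])/2)
n=[T(u,v,104) for u,v in((352,299),(480,290),(416,294))];print('nut',np.round(n,1),d(n[0]-n[1]))
print('scene tcp px',proj(s,status.observe()['eef_pos']),proj(t,status.observe()['eef_pos']))
E
```

```text
[[518.   73. ]
 [477.7 -47.9]
 [432.4 -30.1]
 [472.5  89.6]] [475.14069789  21.15598049]
71.52449509962514 126.83408727352376 -20.862990786137303 48.526843407346234
bolts [[528.2  79. ]
 [469.4 100.8]
 [422.3 -32.5]] 70.52904563576283 [475.25012997  23.21212598]
nut [[472.   46.8]
 [476.3  -1.3]
 [474.3  22.8]] 95.19774273290595
scene tcp px [328.55811105 262.95934703] [225.55334827 311.16334244]
```

Request:
{"fn": "arm_command", "kwargs": {
  "moves": [
    {"translation":[-0.05,0,-0.01],"yaw":0},
    {"translation":[-0.11,0,-0.02],"yaw":0},
    {"translation":[-0.17,0,-0.04],"yaw":-0.05},
    {"translation":[-0.225,0,-0.06],"yaw":-0.096},
    {"translation":[-0.282,0,-0.071],"yaw":-0.096},
    {"translation":[-0.282,0.05,-0.071],"yaw":-0.096},
    {"translation":[-0.282,0.08,-0.071],"yaw":-0.096},
    {"translation":[-0.282,0.08,-0.071],"yaw":-0.096},
    {"translation":[-0.282,0.08,-0.071],"yaw":-0.096}
  ],
  "gripper": 0.5
}}

```text
clock: 6.42
eef_pos: [475.8, 20.5, 142.9]
ee_rot: [-0.475, 0.476, 0.524, -0.523]
wrist_force: [-0.6, -0.1, -0.1]
gripper_width: 0.501
```

```bash
python3 - <<'E'
from h import *
import pickle
o=status.observe();print(o['eef_pos'],o['ee_rot'])
s=snap('scene','s5.png')
cv2.imwrite('pics/c5.png',cv2.resize(s['frame'][185:285,320:420],None,fx=6,fy=6,interpolation=cv2.INTER_CUBIC)[:,:,::-1])
E
```

```text
[475.81732096  20.50958305 142.92343476] [-0.47480859  0.47613469  0.52388977 -0.52286908]
```

View pics/c5.png

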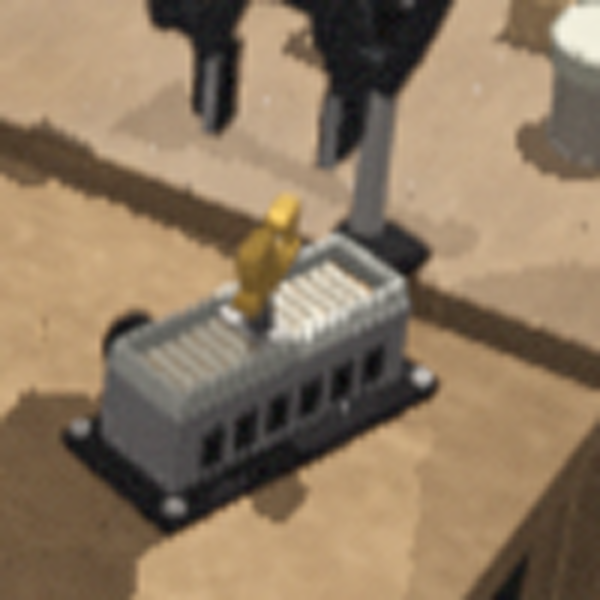

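Request:
{"fn": "arm_command", "kwargs": {
  "moves": [
    {"translation":[0.0024,0.03,0.001],"yaw":0},
    {"translation":[0.0024,0.055,0.001],"yaw":0},
    {"translation":[0.0024,0.063,0.001],"yaw":0},
    {"translation":[0.0024,0.063,0.001],"yaw":0}
  ]
}}

```text
clock: 6.98
eef_pos: [474.4, 23.5, 79.1]
ee_rot: [-0.475, 0.476, 0.524, -0.523]
wrist_force: [0.1, 0.8, 0.0]
gripper_width: 0.498
```

Request:
{"fn": "arm_command", "kwargs": {
  "moves": [
    {"translation":[0,0,0],"yaw":0},
    {"translation":[0,0,0],"yaw":0},
    {"translation":[0,0,0],"yaw":0},
    {"translation":[0,0,0],"yaw":0},
    {"translation":[0,0,0],"yaw":0},
    {"translation":[0,0,0],"yaw":0}
  ],
  "gripper": 0,
  "newtons": 25
}}

```text
clock: 7.72
eef_pos: [473.8, 23.5, 79.3]
ee_rot: [-0.475, 0.475, 0.524, -0.523]
wrist_force: [-2.9, 1.3, 5.2]
gripper_width: 0.127
```

```bash
python3 - <<'E'
from h import *
o=status.observe();print(o['eef_pos'],o['ee_rot'],o['wrist_force'],o['wrist_torque'],o['gripper_width']*85)
E
```

```text
[473.83795299  23.49732167  79.31811588] [-0.47529155  0.47548392  0.52374321 -0.52316922] [-2.9401215   1.33531825  5.23030814] [0.44164936 1.11464759 0.0379979 ] 10.754317887383067
```

Request:
{"fn": "arm_command", "kwargs": {
  "moves": [
    {"translation":[0,0.0002,0.0005],"yaw":0.14},
    {"translation":[0,0.0004,0.0005],"yaw":0.28},
    {"translation":[0,0.0006,0.0005],"yaw":0.43},
    {"translation":[0,0.0006,0.0005],"yaw":0.43},
    {"translation":[0,0.0006,0.0005],"yaw":0.43}
  ]
}}

```text
clock: 8.35
eef_pos: [474.0, 23.5, 78.6]
ee_rot: [-0.575, 0.576, 0.412, -0.41]
wrist_force: [-1.0, 0.5, 5.4]
gripper_width: 0.126
```

```bash
python3 - <<'E'
from h import *
o=status.observe();print(o['eef_pos'],rot(o['ee_rot']).as_matrix().round(3).tolist(),o['wrist_force'],o['wrist_torque'],o['gripper_width']*85)
E
```

```text
[473.99248892  23.48360129  78.64422644] [[0.324, 0.002, -0.946], [0.946, 0.0, 0.324], [0.001, -1.0, -0.002]] [-1.01928476  0.5232632   5.37336341] [ 0.34344979  0.51533751 -0.03345628] 10.673733658260714
```

Request:
{"fn": "arm_command", "kwargs": {
  "moves": [
    {"translation":[0,0,0],"yaw":0},
    {"translation":[0,0,0],"yaw":0},
    {"translation":[0,0,0],"yaw":0}
  ],
  "gripper": 0.5
}}

```text
clock: 8.72
eef_pos: [473.1, 23.2, 77.4]
ee_rot: [0.576, -0.576, -0.41, 0.41]
wrist_force: [0.7, -0.3, -0.2]
gripper_width: 0.497
```

Request:
{"fn": "arm_command", "kwargs": {
  "moves": [
    {"translation":[0,-0.04,0],"yaw":0},
    {"translation":[0,-0.09,0],"yaw":0},
    {"translation":[0,-0.14,0],"yaw":0},
    {"translation":[0.05,-0.14,0],"yaw":0},
    {"translation":[0.105,-0.14,0],"yaw":0},
    {"translation":[0.16,-0.14,0],"yaw":0},
    {"translation":[0.215,-0.14,0.03],"yaw":0},
    {"translation":[0.25,-0.14,0.07],"yaw":0},
    {"translation":[0.28,-0.14,0.1],"yaw":-0.06},
    {"translation":[0.28,-0.14,0.1],"yaw":-0.113},
    {"translation":[0.28,-0.14,0.1],"yaw":-0.113}
  ],
  "gripper": 1
}}

```text
clock: 10.1
eef_pos: [470.3, 320.9, 217.3]
ee_rot: [-0.552, 0.552, 0.442, -0.442]
wrist_force: [0.3, 0.2, -0.9]
gripper_width: 1.001
```

```bash
python3 - <<'E'
from h import *
import pickle
o=status.observe();print(o['eef_pos'],rot(o['ee_rot']).as_matrix().round(3).tolist(),o['wrist_force'])
t=snap('top','t6.png');s=snap('scene','s6.png');pickle.dump((t,s),open('6.pkl','wb'))
a=cv2.resize(s['frame'][235:415,230:350],None,fx=3.3,fy=3.3,interpolation=cv2.INTER_CUBIC)[:594]
b=cv2.resize(t['frame'][250:310,320:390],None,fx=5.7,fy=5.7,interpolation=cv2.INTER_CUBIC)
W=np.zeros((600,800,3),np.uint8);W[:a.shape[0],:a.shape[1]]=a;W[:b.shape[0],400:400+b.shape[1]]=b
cv2.imwrite('pics/c6.png',W[:,:,::-1])
hsv=cv2.cvtColor(s['frame'],cv2.COLOR_RGB2HSV)
E
```

```text
[470.27038946 320.90350444 217.3097602 ] [[0.218, -0.0, -0.976], [0.976, -0.001, 0.218], [-0.001, -1.0, 0.0]] [ 0.3052307   0.172318   -0.91838539]
```

View pics/c6.png

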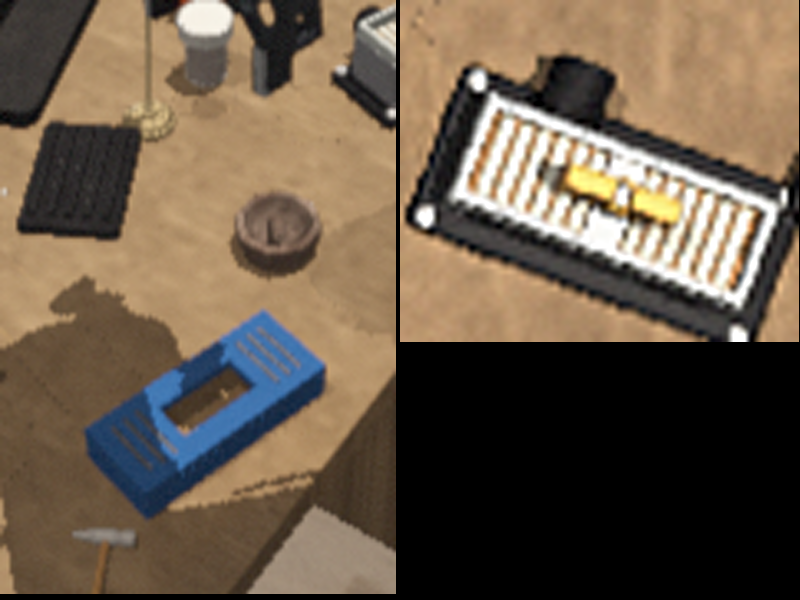

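Request:
{"fn": "arm_command", "kwargs": {
  "moves": [
    {"translation":[0.028,0,0.029],"yaw":0},
    {"translation":[0.0566,0,0.058],"yaw":0},
    {"translation":[0.0566,0.055,0.058],"yaw":0},
    {"translation":[0.0566,0.11,0.058],"yaw":0},
    {"translation":[0.0566,0.157,0.058],"yaw":0},
    {"translation":[0.0566,0.157,0.058],"yaw":0},
    {"translation":[0.0566,0.157,0.058],"yaw":0}
  ],
  "gripper": 1
}}

```text
clock: 11.08
eef_pos: [427.8, 389.2, 62.9]
ee_rot: [-0.552, 0.552, 0.443, -0.441]
wrist_force: [0.2, -0.4, 0.7]
gripper_width: 0.998
```

```bash
python3 - <<'E'
from h import *
o=status.observe();print(o['eef_pos'])
s=snap('scene','s7.png')
cv2.imwrite('pics/c7.png',cv2.resize(s['frame'][270:420,225:375],None,fx=4,fy=4,interpolation=cv2.INTER_CUBIC)[:,:,::-1])
E
```

```text
[427.81844025 389.23377228  62.87911289]
```

View pics/c7.png

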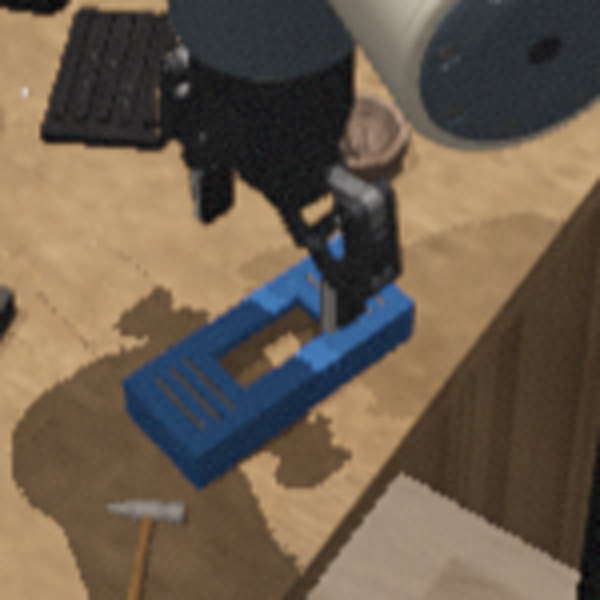

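Request:
{"fn": "arm_command", "kwargs": {
  "moves": [
    {"translation":[0,0.03,0.0015],"yaw":0},
    {"translation":[0,0.05,0.0015],"yaw":0},
    {"translation":[0,0.06,0.0015],"yaw":0},
    {"translation":[0,0.0645,0.0015],"yaw":0},
    {"translation":[0,0.0645,0.0015],"yaw":0}
  ]
}}

```text
clock: 11.75
eef_pos: [425.4, 389.4, -3.0]
ee_rot: [0.552, -0.552, -0.442, 0.441]
wrist_force: [-0.3, 1.2, 0.3]
gripper_width: 0.999
```

Request:
{"fn": "arm_command", "kwargs": {
  "moves": [
    {"translation":[0,0,0],"yaw":0},
    {"translation":[0,0,0],"yaw":0},
    {"translation":[0,0,0],"yaw":0},
    {"translation":[0,0,0],"yaw":0},
    {"translation":[0,0,0],"yaw":0},
    {"translation":[0,0,0],"yaw":0}
  ],
  "gripper": 0,
  "newtons": 30
}}

```text
clock: 12.5
eef_pos: [425.3, 389.4, -2.8]
ee_rot: [0.552, -0.552, -0.442, 0.441]
wrist_force: [-1.4, -1.2, 5.5]
gripper_width: 0.699
```

```bash
python3 - <<'E'
from h import *
import pickle
t,s=pickle.load(open('6.pkl','rb'))
for n,u,v,z in(('pole base',276,272,5),('pole top if z=150',274,228,150),('cup',292,255,0),('mortar',314,308,0)): print(n,at(s,u,v,z).round(0))
E
```

```text
pole base [615. 200.   5.]
pole top if z=150 [609. 206. 150.]
cup [622. 121.   0.]
mortar [474. 243.   0.]
```

Request:
{"fn": "arm_command", "kwargs": {
  "moves": [
    {"translation":[0,-0.01,0],"yaw":0},
    {"translation":[0,-0.03,0],"yaw":0},
    {"translation":[0,-0.03,0],"yaw":0}
  ],
  "newtons": 50
}}

```text
clock: 12.88
eef_pos: [425.5, 389.7, 27.5]
ee_rot: [0.552, -0.552, -0.443, 0.441]
wrist_force: [0.7, -0.1, -2.8]
gripper_width: 0.7
```

Request:
{"fn": "arm_command", "kwargs": {
  "moves": [
    {"translation":[0,-0.04,0],"yaw":0},
    {"translation":[0,-0.09,0],"yaw":0},
    {"translation":[-0.03,-0.12,-0.01],"yaw":0},
    {"translation":[-0.075,-0.12,-0.02],"yaw":0},
    {"translation":[-0.125,-0.12,-0.035],"yaw":0.03},
    {"translation":[-0.175,-0.12,-0.055],"yaw":0.06},
    {"translation":[-0.225,-0.12,-0.075],"yaw":0.09},
    {"translation":[-0.275,-0.12,-0.1],"yaw":0.113},
    {"translation":[-0.315,-0.12,-0.115],"yaw":0.113},
    {"translation":[-0.34,-0.12,-0.123],"yaw":0.113},
    {"translation":[-0.352,-0.12,-0.127],"yaw":0.113},
    {"translation":[-0.352,-0.12,-0.127],"yaw":0.113},
    {"translation":[-0.352,-0.12,-0.127],"yaw":0.113}
  ]
}}

```text
clock: 14.5
eef_pos: [471.6, 18.3, 145.9]
ee_rot: [0.576, -0.576, -0.41, 0.41]
wrist_force: [0.0, 0.7, -2.1]
gripper_width: 0.699
```

```bash
python3 - <<'E'
from h import *
import pickle
o=status.observe();print(o['eef_pos'],rot(o['ee_rot']).as_matrix().round(3).tolist(),o['wrist_force'])
t=snap('top','t8.png');s=snap('scene','s8.png');pickle.dump((t,s,o),open('8.pkl','wb'))
a=cv2.resize(s['frame'][165:285,310:430],None,fx=5,fy=5,interpolation=cv2.INTER_CUBIC)
cv2.imwrite('pics/c8.png',a[:,:,::-1])
E
```

```text
[471.6067467   18.28058447 145.92644376] [[0.327, -0.0, -0.945], [0.945, 0.0, 0.327], [0.0, -1.0, 0.0]] [ 0.00489023  0.74474859 -2.11286518]
```

View pics/c8.png

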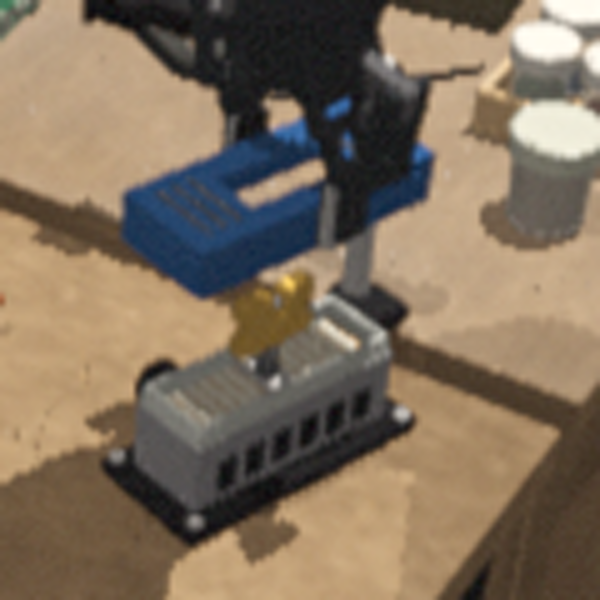

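```bash
python3 - <<'E'
from h import *
import pickle
t,s,o=pickle.load(open('8.pkl','rb'))
S=lambda u,v,z:at(s,310+u/5-.4-2,165+v/5-.4-2.6,z)[:2] if 0 else at(s,310+u/5-.4+2,165+v/5-.4-2.6,z)[:2]
b=np.array([.326,.945]);a=np.array([.945,-.326])
C=[S(u,v,148.7) for u,v in((127,237),(203,297),(431,193))]
X=[S(u,v,60) for u,v in((138,392),(199,447),(390,328))]
Bt=[S(u,v,12) for u,v in((117,457),(195,522),(402,415))]
for n,P in(('cover',C),('rim',X),('bolts',Bt)):
    m=(P[0]+P[2])/2; print(n,m.round(1),'along',(m@b).round(1),'across',(m@a).round(1),np.linalg.norm(P[1]-P[2]).round(1),np.linalg.norm(P[0]-P[1]).round(1))
E
```

```text
cover [476.2   6.1] along 161.1 across 448.0 144.7 57.4
rim [476.    7.8] along 162.6 across 447.3 140.4 50.0
bolts [473.6  10.2] along 164.0 across 444.2 140.6 61.2
```

Request:
{"fn": "arm_command", "kwargs": {
  "moves": [
    {"translation":[0.0005,0.03,0],"yaw":0},
    {"translation":[0.0005,0.055,0],"yaw":0},
    {"translation":[0.0005,0.075,0],"yaw":0},
    {"translation":[0.0005,0.084,0],"yaw":0},
    {"translation":[0.0005,0.084,0],"yaw":0}
  ]
}}

```text
clock: 15.22
eef_pos: [471.8, 18.3, 62.0]
ee_rot: [0.576, -0.576, -0.41, 0.41]
wrist_force: [-0.9, 0.2, -1.4]
gripper_width: 0.693
```

Request:
{"fn": "arm_command", "kwargs": {
  "moves": [
    {"translation":[0,0.003,0],"yaw":0},
    {"translation":[0,0.006,0],"yaw":0},
    {"translation":[0,0.009,0],"yaw":0},
    {"translation":[0,0.012,0],"yaw":0},
    {"translation":[0,0.012,0],"yaw":0}
  ]
}}

```text
clock: 15.85
eef_pos: [471.7, 18.0, 49.9]
ee_rot: [0.576, -0.576, -0.41, 0.41]
wrist_force: [0.2, -0.5, -3.2]
gripper_width: 0.696
```

Request:
{"fn": "arm_command", "kwargs": {
  "moves": [
    {"translation":[0,0.003,0],"yaw":0},
    {"translation":[0,0.006,0],"yaw":0},
    {"translation":[0,0.009,0],"yaw":0},
    {"translation":[0,0.0115,0],"yaw":0},
    {"translation":[0,0.0115,0],"yaw":0}
  ]
}}

```text
clock: 16.48
eef_pos: [471.5, 17.5, 39.1]
ee_rot: [-0.576, 0.576, 0.41, -0.41]
wrist_force: [-4.5, -2.7, 5.9]
gripper_width: 0.696
```

Request:
{"fn": "arm_command", "kwargs": {
  "moves": [
    {"translation":[0,0.001,0],"yaw":0},
    {"translation":[0,0.002,0],"yaw":0},
    {"translation":[0,0.002,0],"yaw":0}
  ]
}}

```text
clock: 16.85
eef_pos: [472.3, 17.3, 38.3]
ee_rot: [-0.575, 0.577, 0.41, -0.41]
wrist_force: [-5.5, -5.5, 12.9]
gripper_width: 0.697
```

Request:
{"fn": "arm_command", "kwargs": {
  "moves": [
    {"translation":[-0.001,0.001,0.0005],"yaw":0},
    {"translation":[-0.001,0.003,0.0005],"yaw":0},
    {"translation":[-0.001,0.003,0.0005],"yaw":0}
  ]
}}

```text
clock: 17.23
eef_pos: [472.9, 17.2, 37.8]
ee_rot: [-0.575, 0.577, 0.412, -0.409]
wrist_force: [-12.9, -1.7, 32.4]
gripper_width: 0.696
```

```bash
python3 - <<'E'
from h import *
import pickle
o=status.observe();print(o['eef_pos'],o['wrist_force'],o['wrist_torque'])
s=snap('scene','s9.png')
cv2.imwrite('pics/c9.png',cv2.resize(s['frame'][195:285,320:410],None,fx=6.6,fy=6.6,interpolation=cv2.INTER_CUBIC)[:,:,::-1])
E
```

```text
[472.93110256  17.24006989  37.75385526] [-12.94190193  -1.69220532  32.38816545] [-0.20779719  3.64867218  0.09481468]
```

View pics/c9.png

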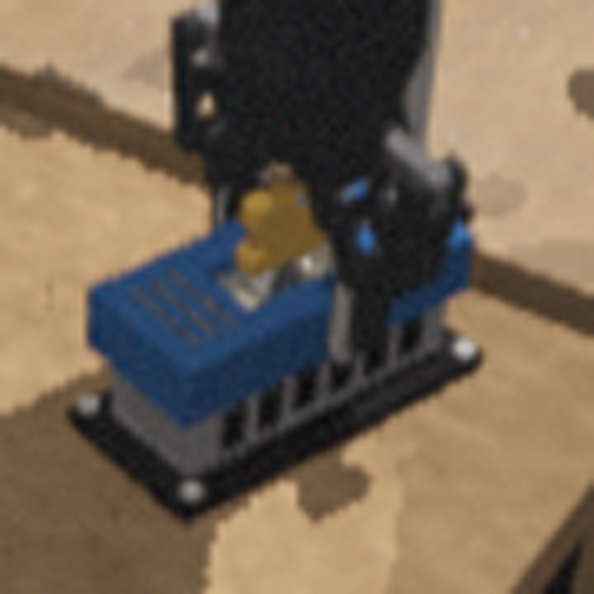

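Request:
{"fn": "arm_command", "kwargs": {
  "moves": [
    {"translation":[0.0005,-0.003,0.001],"yaw":0},
    {"translation":[0.0005,-0.003,0.001],"yaw":0}
  ]
}}

```text
clock: 17.52
eef_pos: [472.1, 17.7, 38.5]
ee_rot: [-0.575, 0.577, 0.411, -0.409]
wrist_force: [-2.4, -4.2, 9.9]
gripper_width: 0.694
```

Request:
{"fn": "arm_command", "kwargs": {
  "moves": [
    {"translation":[0,0,0],"yaw":0},
    {"translation":[0,0,0],"yaw":0},
    {"translation":[0,0,0],"yaw":0},
    {"translation":[0,0,0],"yaw":0}
  ],
  "gripper": 1
}}

```text
clock: 18.02
eef_pos: [470.3, 18.1, 36.5]
ee_rot: [0.576, -0.576, -0.41, 0.41]
wrist_force: [-0.3, 0.1, -0.1]
gripper_width: 0.996
```

Request:
{"fn": "arm_command", "kwargs": {
  "moves": [
    {"translation":[0,-0.03,0],"yaw":0},
    {"translation":[0,-0.07,0],"yaw":0},
    {"translation":[0,-0.11,0],"yaw":0},
    {"translation":[0,-0.11,0],"yaw":0},
    {"translation":[0,-0.11,0],"yaw":0}
  ]
}}

```text
clock: 18.65
eef_pos: [469.8, 18.1, 146.1]
ee_rot: [0.576, -0.576, -0.41, 0.41]
wrist_force: [0.4, 0.1, -1.2]
gripper_width: 1.0
```

```bash
python3 - <<'E'
from h import *
import pickle
o=status.observe();print(o['eef_pos'],o['joint_positions'],o['wrist_force'])
s=snap('scene','s10.png');pickle.dump((s,),open('10.pkl','wb'))
hsv=cv2.cvtColor(s['frame'],cv2.COLOR_RGB2HSV)
m=((hsv[...,0]>100)&(hsv[...,0]<120)&(hsv[...,1]>140)).astype(np.uint8);m[:190]=0;m[300:]=0;m[:,:310]=0;m[:,420:]=0
c=max(cv2.findContours(m,0,2)[0],key=cv2.contourArea);print(cv2.approxPolyDP(c,3,True)[:,0].tolist())
# predicted cover outline, home, raw scene calibration
a=np.array([.945,-.326]);b=np.array([.326,.945])
for z in(40,68):print(z,[proj(s,[*(np.array([473.9,23.2])+i*30*a+j*71*b),z]).round(0).tolist() for i,j in((1,1),(-1,1),(-1,-1),(1,-1))])
E
```

```text
[469.84086128  18.14112012 146.06751194] [ 3.72710438e-01  1.44443719e-01 -2.53235742e-01 -6.20516550e-04
 -1.17379802e+00 -7.06630078e-01] [ 0.43077637  0.07790144 -1.1508098 ]
[[390, 231], [375, 220], [385, 231], [382, 229], [380, 234], [373, 229], [371, 237], [357, 243], [352, 238], [355, 230], [335, 239], [334, 246], [349, 259], [383, 242]]
40 [[333.0, 248.0], [348.0, 261.0], [390.0, 239.0], [375.0, 227.0]]
68 [[333.0, 240.0], [349.0, 252.0], [392.0, 230.0], [375.0, 219.0]]
```

Request:
{"fn": "arm_command", "kwargs": {
  "moves": [
    {"translation":[0.006,0,-0.002],"yaw":-0.18},
    {"translation":[0.006,0,-0.002],"yaw":-0.36},
    {"translation":[0.006,0,-0.002],"yaw":-0.54},
    {"translation":[0.006,0,-0.002],"yaw":-0.72},
    {"translation":[0.006,0,-0.002],"yaw":-0.9},
    {"translation":[0.006,0,-0.002],"yaw":-1.08},
    {"translation":[0.006,0,-0.002],"yaw":-1.26},
    {"translation":[0.006,0,-0.002],"yaw":-1.44},
    {"translation":[0.006,0,-0.002],"yaw":-1.62},
    {"translation":[0.006,0,-0.002],"yaw":-1.8},
    {"translation":[0.006,0,-0.002],"yaw":-1.98},
    {"translation":[0.006,0,-0.002],"yaw":-2.16},
    {"translation":[0.006,0,-0.002],"yaw":-2.34},
    {"translation":[0.006,0,-0.002],"yaw":-2.52},
    {"translation":[0.006,0,-0.002],"yaw":-2.7},
    {"translation":[0.006,0,-0.002],"yaw":-2.88},
    {"translation":[0.006,0,-0.002],"yaw":-3.06},
    {"translation":[0.006,0,-0.002],"yaw":-3.1416},
    {"translation":[0.006,0,-0.002],"yaw":-3.1416},
    {"translation":[0.006,0,-0.002],"yaw":-3.1416}
  ],
  "gripper": 0.4
}}

```text
clock: 21.2
eef_pos: [473.8, 23.0, 146.0]
ee_rot: [0.409, -0.41, 0.577, -0.576]
wrist_force: [0.1, -0.2, -0.2]
gripper_width: 0.399
```

```bash
python3 - <<'E'
from h import *
o=status.observe();M=rot(o['ee_rot']).as_matrix();print(o['eef_pos'],o['joint_positions'],M.round(3).tolist())
print(M.T@(np.array([473.9,23.3,79.2])-o['eef_pos']))
E
```

```text
[473.7807746   22.99219763 146.02139246] [ 3.79945650e-01  1.52854351e-01 -2.43386929e-01 -1.23951779e-04
 -1.17593444e+00  2.42602278e+00] [[-0.329, -0.001, 0.944], [-0.944, -0.0, -0.329], [0.001, -1.0, -0.001]]
[-0.38460025 66.8210459   0.08575776]
```

Request:
{"fn": "arm_command", "kwargs": {
  "moves": [
    {"translation":[0,0.03,0],"yaw":0},
    {"translation":[0,0.055,0],"yaw":0},
    {"translation":[0,0.067,0],"yaw":0},
    {"translation":[0,0.067,0],"yaw":0},
    {"translation":[0,0.067,0],"yaw":0}
  ]
}}

```text
clock: 21.82
eef_pos: [474.9, 23.2, 80.6]
ee_rot: [-0.41, 0.409, -0.576, 0.576]
wrist_force: [-0.4, 0.5, 0.6]
gripper_width: 0.396
```

Request:
{"fn": "arm_command", "kwargs": {
  "moves": [
    {"translation":[0,0,0],"yaw":0},
    {"translation":[0,0,0],"yaw":0},
    {"translation":[0,0,0],"yaw":0},
    {"translation":[0,0,0],"yaw":0},
    {"translation":[0,0,0],"yaw":0}
  ],
  "gripper": 0,
  "newtons": 30
}}

```text
clock: 22.45
eef_pos: [474.1, 23.4, 80.4]
ee_rot: [0.41, -0.41, 0.576, -0.576]
wrist_force: [-4.2, 1.9, 5.6]
gripper_width: 0.123
```

Request:
{"fn": "arm_command", "kwargs": {
  "moves": [
    {"translation":[0,0.0003,0],"yaw":0.18},
    {"translation":[0,0.0005,0],"yaw":0.36},
    {"translation":[0,0.0008,0],"yaw":0.54},
    {"translation":[0,0.0011,0],"yaw":0.72},
    {"translation":[0,0.0014,0],"yaw":0.9},
    {"translation":[0,0.0016,0],"yaw":1.08},
    {"translation":[0,0.0019,0],"yaw":1.26},
    {"translation":[0,0.0022,0],"yaw":1.44},
    {"translation":[0,0.0024,0],"yaw":1.62},
    {"translation":[0,0.0027,0],"yaw":1.8},
    {"translation":[0,0.003,0],"yaw":1.98},
    {"translation":[0,0.0032,0],"yaw":2.16},
    {"translation":[0,0.0035,0],"yaw":2.34},
    {"translation":[0,0.0038,0],"yaw":2.52},
    {"translation":[0,0.0041,0],"yaw":2.7},
    {"translation":[0,0.0043,0],"yaw":2.88},
    {"translation":[0,0.0046,0],"yaw":3.06},
    {"translation":[0,0.0049,0],"yaw":3.24},
    {"translation":[0,0.0051,0],"yaw":3.42},
    {"translation":[0,0.0054,0],"yaw":3.6}
  ],
  "newtons": 40
}}

```text
clock: 24.95
eef_pos: [473.6, 22.7, 75.1]
ee_rot: [-0.655, 0.655, 0.266, -0.267]
wrist_force: [-5.6, 1.1, 9.7]
gripper_width: 0.118
```

```bash
cat > st.py <<'E'
from h import *
o=status.observe();M=rot(o['ee_rot']).as_matrix();h=np.arctan2(M[0,0],M[1,0])
print(o['eef_pos'].round(1),'clockwise heading',h.round(3),'nut q if gripped',((h-0.332)%(2*np.pi)).round(3),((h-0.332+np.pi)%(2*np.pi)).round(3),'F',o['wrist_force'].round(1),'T',o['wrist_torque'].round(2),o['gripper_width'],o['joint_positions'][5].round(2))
E
python3 st.py
```

```text
[473.6  22.7  75.1] clockwise heading 0.798 nut q if gripped 0.466 3.608 F [-5.6  1.1  9.7] T [0.28 2.15 0.07] 0.11844334158054326 -1.18
```

Request:
{"fn": "arm_command", "kwargs": {
  "moves": [
    {"translation":[0,0.0003,0],"yaw":0.15},
    {"translation":[0,0.0005,0],"yaw":0.3},
    {"translation":[0,0.0006,0],"yaw":0.4},
    {"translation":[0,0.0006,0],"yaw":0.4}
  ]
}}

```text
clock: 25.45
eef_pos: [473.4, 22.8, 75.0]
ee_rot: [-0.694, 0.695, 0.132, -0.133]
wrist_force: [-7.3, 0.0, 13.2]
gripper_width: 0.119
```

```bash
python3 st.py
```

```text
[473.4  22.8  75. ] clockwise heading 1.193 nut q if gripped 0.861 4.003 F [-7.3  0.  13.2] T [0.4  2.8  0.03] 0.11898316095459023 -1.57
```

Request:
{"fn": "arm_command", "kwargs": {
  "moves": [
    {"translation":[0,0.0001,0],"yaw":0.08},
    {"translation":[0,0.0002,0],"yaw":0.16},
    {"translation":[0,0.0002,0],"yaw":0.16}
  ]
}}

```text
clock: 25.82
eef_pos: [473.3, 22.9, 74.9]
ee_rot: [-0.703, 0.703, 0.077, -0.077]
wrist_force: [-9.5, 0.6, 14.0]
gripper_width: 0.113
```

```bash
python3 st.py
```

```text
[473.3  22.9  74.9] clockwise heading 1.353 nut q if gripped 1.021 4.162 F [-9.5  0.6 14. ] T [0.54 3.04 0.04] 0.11340082879885639 -1.73
```

Request:
{"fn": "arm_command", "kwargs": {
  "moves": [
    {"translation":[0,-0.001,0],"yaw":0.08},
    {"translation":[0,-0.001,0],"yaw":0.15},
    {"translation":[0,-0.001,0],"yaw":0.15}
  ]
}}

```text
clock: 26.2
eef_pos: [473.3, 23.0, 75.0]
ee_rot: [-0.707, 0.707, 0.024, -0.024]
wrist_force: [-6.2, 1.8, 6.3]
gripper_width: 0.121
```

```bash
python3 st.py
```

```text
[473.3  23.   75. ] clockwise heading 1.503 nut q if gripped 1.171 4.313 F [-6.2  1.8  6.3] T [0.47 1.96 0.06] 0.12059587963184441 -1.88
```

Request:
{"fn": "arm_command", "kwargs": {
  "moves": [
    {"translation":[0,0,0],"yaw":0.05},
    {"translation":[0,0,0],"yaw":0.05},
    {"translation":[0,0,0],"yaw":0.05}
  ]
}}

```text
clock: 26.58
eef_pos: [473.3, 23.0, 75.0]
ee_rot: [-0.707, 0.707, 0.006, -0.007]
wrist_force: [-5.4, 1.3, 6.4]
gripper_width: 0.115
```

```bash
python3 st.py; python3 st.py
```

```text
[473.3  23.   75. ] clockwise heading 1.552 nut q if gripped 1.22 4.362 F [-5.4  1.3  6.4] T [0.51 1.98 0.16] 0.11513483135480598 -1.93
[473.3  23.   75. ] clockwise heading 1.552 nut q if gripped 1.22 4.362 F [-5.4  1.3  6.4] T [0.51 1.98 0.16] 0.11513483135480598 -1.93
```

Request:
{"fn": "arm_command", "kwargs": {
  "moves": [
    {"translation":[0,0,0],"yaw":0.04},
    {"translation":[0,0,0],"yaw":0.04},
    {"translation":[0,0,0],"yaw":0.04}
  ]
}}

```text
clock: 26.95
eef_pos: [473.3, 23.0, 75.0]
ee_rot: [-0.707, 0.707, -0.008, 0.007]
wrist_force: [-5.3, 1.0, 6.2]
gripper_width: 0.119
```

```bash
python3 st.py
```

```text
[473.3  23.   75. ] clockwise heading 1.592 nut q if gripped 1.26 4.402 F [-5.3  1.   6.2] T [0.54 1.95 0.15] 0.11931664279865553 -1.97
```

Request:
{"fn": "arm_command", "kwargs": {
  "moves": [
    {"translation":[0,0,0],"yaw":0},
    {"translation":[0,0,0],"yaw":0},
    {"translation":[0,0,0],"yaw":0}
  ],
  "gripper": 0.45
}}

```text
clock: 27.32
eef_pos: [474.3, 23.0, 74.5]
ee_rot: [-0.707, 0.707, -0.008, 0.008]
wrist_force: [-0.3, -0.4, 0.2]
gripper_width: 0.453
```

Request:
{"fn": "arm_command", "kwargs": {
  "moves": [
    {"translation":[0,-0.03,0],"yaw":0},
    {"translation":[0,-0.08,0],"yaw":0},
    {"translation":[0,-0.14,0],"yaw":0},
    {"translation":[0,-0.14,0.06],"yaw":0},
    {"translation":[-0.02,-0.14,0.12],"yaw":0},
    {"translation":[-0.04,-0.14,0.18],"yaw":0},
    {"translation":[-0.06,-0.14,0.24],"yaw":0},
    {"translation":[-0.07,-0.14,0.3],"yaw":0},
    {"translation":[-0.07,-0.14,0.35],"yaw":0},
    {"translation":[-0.07,-0.14,0.35],"yaw":0},
    {"translation":[-0.07,-0.14,0.35],"yaw":0}
  ]
}}

```text
clock: 28.7
eef_pos: [411.7, 374.3, 214.1]
ee_rot: [-0.707, 0.707, -0.008, 0.007]
wrist_force: [0.2, -0.9, -0.5]
gripper_width: 0.453
```

```bash
python3 - <<'E'
from h import *
import pickle
o=status.observe();print(o['eef_pos'],o['wrist_force'])
t=snap('top','t11.png');s=snap('scene','s11.png');pickle.dump((t,s),open('11.pkl','wb'))
a=cv2.resize(s['frame'][170:290,310:430],None,fx=3.3,fy=3.3,interpolation=cv2.INTER_CUBIC)[:396,:396]
b=cv2.resize(t['frame'][215:315,325:425],None,fx=4,fy=4,interpolation=cv2.INTER_CUBIC)[:396]
g=cv2.resize(t['frame'][60:345,60:520],(396,200))
g2=cv2.resize(s['frame'][100:400,100:500],(396,200))
W=np.vstack([np.hstack([a,b]),np.hstack([g2,cv2.resize(g,(400,200))])])
cv2.imwrite('pics/c11.png',W[:,:,::-1])
E
```

```text
[411.67550152 374.34149498 214.14593467] [ 0.23642921 -0.90560548 -0.46047607]
```

View pics/c11.png

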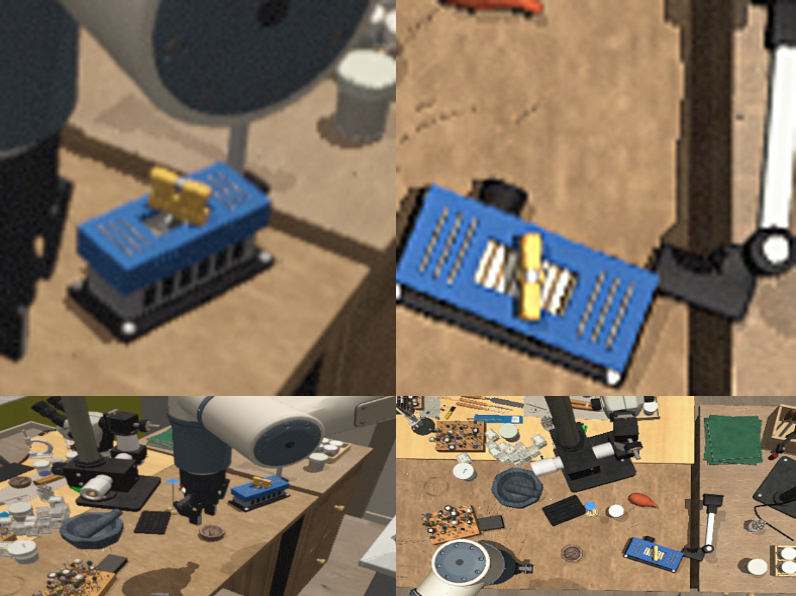

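```bash
python3 -c "
from h import *
print(job_done(), status.observe()['clock'])"
```

```text
the job is handed in; nothing more can be done
the job is handed in; nothing more can be done
```

The filter box is closed and the job is handed in. The robot clock read about 29 s, against the 72 s limit.

- **Suction arm:** I pushed it to its rear stop. It stopped moving and the push force rose to about 22 N. The last picture shows it still there.
- **Wing nut, first turn:** I turned it about 0.43 rad clockwise, and the top picture showed the wings in line with the box.
- **Cover:** It slid freely over the nut and rim, then took about 32 N without going lower. Before the nut went down, its outline in the scene camera matched the fully home position to about 2 pixels. The tool stopped about 0.6 mm above my estimate for home, which is within my error on the grip height.
- **Wing nut, spin-down:** I spun it clockwise to about 4.40 rad by the tool's heading. The last top picture gives about 4.38, roughly 0.3 past the nominal contact at 4.1.
- **Bench:** The gripper was clear of everything when I handed in. In the last picture the other things in view looked to be where they stood. I checked that by eye and did not measure it.

Two checks disagreed:
- **Snugness:** The turning torque rose only to about 0.15 N m, and only from about 4.36 rad rather than 4.1. The tool also stopped sinking at about 3.6 rad. I took that as the pads sliding on the wings, so the snugness rests mainly on the turn angle.
- **Cameras:** The scene camera sat about 5 mm off the top camera. I went with the top camera, and the contacts agreed with it.

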